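# Seat a telescope mirror in its three-point cell

## Task

Mount the small telescope mirror in its white cell: lift it off the cork puck by its rim without touching the silvered face, set it down gently and let it rest on the cell's three white pads, clear of the clips. Then slide the red-tabbed clamp in so that it pushes the mirror under the clips and home against both edge screws, until it bears on all its points with the clamp's sprung plunger pressed about half way in: firm, but not pinched. Leave the clamp there, let go, and leave the other things on the bench alone.

Things in the scene. Friction and masses are not known exactly. Their poses are not given: they have to be found in the camera images.
- mirror_center (a point): Centre (half-way up) of the loose round mirror: glass disc 66 mm across, 12 mm thick, about 0.1 kg, lying face up (z up) on a fixed cork puck (50 mm across, 20 mm high: the rim overhangs, the mirror's centre is 26 mm above the bench). The silvered face, 61 mm across, forms the top 1.5 mm; the plain rim below it, 10.5 mm high, is for holding, from above across a diameter.
- cell: The mirror cell, fixed on the bench: round white plate 116 mm across, 8 mm thick, with a tongue 44 mm wide to 124 mm from the centre on the -x side, for the clamp. Origin: under the plate's centre, on the bench. +x: the way the clamp pushes; y left of it; z up. On the pads the mirror's centre is 34 mm above the bench. Seated home it is within 5 mm of the cell's axis, as the edge screws are set.
- landing (a point): Where the mirror's centre should come down from above to clear all clips and screws: 11 mm from the cell's axis on its -x side, 34 mm above the bench (mirror resting on the pads, underside 28 mm up). 2 mm off in any direction still clears. Axes as the cell's. Fingers holding the rim along the cell's y direction clear the posts and the plate.
- pad_1: Support pad: white nylon dome 10 mm across on a pillar, its top 28 mm above the bench; 22 mm from the cell's axis on the -x (clamp) side. Origin: foot of the pillar, 8 mm above the bench.
- pad_2: Same kind of pad, 22 mm from the cell's axis, at +60 degrees from the cell's +x towards +y.
- pad_3: Same kind of pad, 22 mm from the cell's axis, at -60 degrees from the cell's +x.
- post_left: Black post 10 x 14 mm, 48 mm from the cell's axis at +45 degrees from +x. Origin on the cell's axis at the bench, x towards the post. Its aluminium clip reaches in to 28.5 mm from the axis, 43 to 46 mm above the bench. Its brass edge screw has a white nylon ball end 34 mm above the bench that stops the rim 30 to 36 mm from the axis: set differently each time, not measured; it stays as set.
- post_right: Same as post_left, at -45 degrees from the cell's +x, with its own clip and its own screw setting.
- clamp (a joint): Travel (m) of the sliding clamp along the cell's +x: 0 = fully withdrawn, at most 0.036; starts between 0 and 0.004. It stays where it is left. It slides against a steady friction of 8 to 9 N; pushing the mirror over the pads adds less than 1 N (nylon on glass) until the mirror meets both edge screws.
- clamp_tab (a point): Centre of the clamp's upright red tab, for pushing or pinching: 10 mm thick along the cell's x, 18 mm wide in y, from 42 to 67 mm above the bench, point at 54 mm; 94 mm from the cell's axis on the -x side at clamp travel 0. Axes as the cell's. Under it the black carriage: 8 mm behind to 18 mm ahead of this point, 30 mm wide, top at 42 mm.
- clamp_head: Front of the clamp: steel barrel 12 mm across, axis 34 mm above the bench, with a sprung plunger ending in a white nylon ball (8 mm) that bears on the mirror's rim; third clip above it, underside at 43 mm, 3 mm beyond the ball. The plunger gives from 1 N, takes 4 N half way and 7 N fully in (1.5 mm travel), then is solid. Origin moves with the clamp; on the cell's axis at the bench at travel 0.
- plunger_tip (a point): Foremost point of the clamp's plunger when not pressed: 36 mm ahead (cell's +x) of the tab's centre, 58 mm from the cell's axis at clamp travel 0, 34 mm above the bench.
- eyepiece_center (a point): Bystander: black eyepiece standing upright, 38 mm across, 55 mm high; its centre.
- blower_center (a point): Bystander: red rubber dust blower standing upright, 54 mm across, 81 mm high with its nozzle; a point on its axis 28 mm up.
- screwdriver: Bystander: screwdriver 150 mm long lying on the bench, to the robot's right.
Not all that is in view belongs to the job. Of the things shaped like the cell, the white one is meant. What is shaped like the part that bears mirror_center but black is not meant.

How it is judged:
By the outcome, as a careful person would: the job done as asked, in the order asked, and still so for the second after the job is handed in, with the robot touching nothing.
It also fails if it takes over 72 s, if anything falls off the work surface, if the arm or the gripper's body presses on something with over 40 N, if the wrist force passes 120 N, or if a joint passes its speed limit or range.

## Robot

A 6-joint arm with a two-finger parallel gripper is mounted at the origin on the work surface. World frame = base frame: x ahead of the robot, y to its left, z up, the work surface at z = 0. Lengths are in m, angles in degrees, forces in N, time in s.
With the tool pointing down it reaches from about 0.375 to 0.9 m from the base axis. Payload 3.1 kg.
Tool frame: the origin (TCP) lies on the centre line of the jaws, within the pads' length; the fingertips stand 25 mm ahead of it and the grasp point (between the pads) lies 6 mm ahead of it; z points along the fingers, y is the line along which they close (so a half turn about z gives the same grasp; the last joint's range is limited). The gripper opens to 87 mm and grips with 3 to 60 N. Pads are 19 mm wide; open, the fingers measure 117 mm over their backs; the gripper's body (75 mm by 190 mm) begins 51 mm behind the grasp point.
Start: joints at [-79.956, 30.224, 82.088, -0, 67.689, -10.227], TCP at [0.217, -0.586, 0.248] pointing down, gripper open.
Joint ranges: [-176.69, 176.69], [-43.24, 126.21], [12.49, 139.97], [-82, 262], [0, 151.66], [-163.58, 163.58]. Speed limits (degrees/s): [159.86, 159.86, 180, 180, 180, 180].

## Interface

Orientations are given as a 3x3 rotation matrix whose columns are the frame's x, y, z axes.
In Python, from rig import bot, cams, models gives the robot as it stands. The module is installed in compiled form; this text tells all that it offers.
- The arm moves only by the shell command python3 -m handwheel 'ROWS' [OPENING]. ROWS is JSON, a list of rows, each a list of 6 numbers: the shift along the world's x, y, z each as a share of 1 m, from -1 to 1, then the turn, a rotation vector about the world's x, y, z each as a share of 2 rad, from -1 to 1. In form: [[dx, dy, dz, wx, wy, wz], ...]. A call has exactly 8 rows; each row is the pose to reach, as a shift and turn from the pose commanded when the call began; what a row does not reach only later rows make up. A row lasts 1/12 s, in which the tool goes at most 41.7 mm and 7.16 degrees, less where a joint would pass 70% of its speed; a pose out of reach is approached as far as the arm can. A call with a number of a shift or a turn outside -1 to 1 is refused whole. A call with a gripper value outside its range is refused whole. OPENING is the opening, from -1 (shut) to 1 (fully open), so that 0 is half open, set as the call begins (- or left out, the last holds). The fingers move at their own pace and stop on an object; the grip force is fixed at half the most. Time passes only in rows, so rows that repeat a pose let the fingers close, or fill a call up. It gives the time, the measured TCP pose, the force, the opening and the grip force at its end, in the units of the state.
- bot.read_state(): the state, without advancing time (a new reading comes with each control period).
- cams.capture(name): name is "scene" or "top" or "wrist"; returns (picture, depth): 400x640x3 uint8, blue, green, red; 400x640 float32, m along the optical axis (not along the pixel's ray), 0 where there is no reading.
- cams.calibration(name): a dict with "mtx" (3x3 intrinsics, pixels), "R" (3x3) and "t" (3): a world point X has camera coordinates R X + t; the wrist camera has in their place "tool_from_camera" (4x4, takes a point from camera to tool coordinates, whose origin is the TCP and whose axes are the flange's). Camera axes: x right, y down, z forward; pixel columns grow to the right and rows downward; lengths in m; the calibration is good to about 2 mm. A picture is of the moment at which its call begins: read the wrist's pose just before it. calibration takes no time and is no camera call.
- bot.hand_in(): hands the job in; it is judged then, once.
Trained networks look in the newest picture that a camera, given by its name, has taken for a name from the list of things; names that differ only in an ending like _2 or _b are one class to them, and where a whole thing is asked for, a point or a joint stands for the part that bears it (a point fixed in the world has none). Each returns a list of dicts, best first, with "conf" (0 to 1); they miss things now and then, are a little off and sometimes report something else, mostly with a low value. They report only what shows in the picture. A call takes as long as a camera call. They do not tell look-alikes from the thing itself.
- models.spot_in(query, camera): "position" ([column, row] in pixels, amid what is visible of it).
- models.tip_of(query, camera): "position" ([column, row] in pixels: a listed point, or the origin of a listed thing).
The state is a dict: "time_s": time; "joint_positions": joint angles; "qvel": joint speeds; "tau": joint torques, N m; "position": TCP position; "tcp_rot": TCP orientation; "force": force on the tool from outside, world axes, zero at the start; "moment": the same for the moment, N m; "opening": opening from 0.0 (shut) to 1.0 (fully open); "grasp_force": force on a finger pad.
Only numpy, scipy, OpenCV 4.12 (cv2) and the standard library are available. Lean on these libraries where they do the work, as an engineer would, in place of code of your own. Each camera call takes 0.05 s, during which the arm holds its last target. There are 200 camera calls.

## Working session

There is one attempt and no reset: what is moved stays moved. The work goes in short steps, Python scripts to look and compute and a shell command to move; the robot and the scene stay as the last step left them, time stands still between calls to the robot, and variables do not carry over. Pictures are saved under pics/ and viewed, at most 10 in all, crops included, and the job is handed in when it is done.

```bash
mkdir -p pics; cat > h.py <<'E'
import numpy as np,cv2
from rig import bot,cams,models
def cal(n,st=None):
    c=cams.calibration(n);K=np.array(c["mtx"])
    if n=="wrist":
        T=np.array(c["tool_from_camera"]);st=st or bot.read_state();R=np.array(st["tcp_rot"]);p=np.array(st["position"])
        Rwc=R@T[:3,:3];o=p+R@T[:3,3]
    else:
        R=np.array(c["R"]);Rwc=R.T;o=-R.T@np.array(c["t"])
    return K,Rwc,o
def at_z(C,px,z):
    K,R,o=C;d=R@np.linalg.solve(K,[px[0],px[1],1.]);return o+d*(z-o[2])/d[2]
def proj(C,X):
    K,R,o=C;c=R.T@(np.array(X)-o);p=K@c;return p[:2]/p[2]
E
python3 - <<'E'
from h import *
print(bot.read_state())
for n in ["scene","top"]:
    im,d=cams.capture(n);cv2.imwrite(f"pics/{n}0.png",im);np.save(f"pics/{n}d.npy",d)
    C=cal(n);print(n,C[2],C[1][:,2])
    for q,z in [("mirror_center",.026),("cell",0),("clamp_tab",.054),("plunger_tip",.034),("post_left",0),("pad_1",.008),("eyepiece_center",.0275),("blower_center",.028),("screwdriver",.01)]:
        for r in models.tip_of(q,n)[:3]: print(q,r["conf"],np.round(r["position"]),at_z(C,r["position"],z).round(4))
E
```

```text
{'time_s': 0.0, 'joint_positions': array([-7.99537419e+01,  3.02791442e+01,  8.21578567e+01, -6.02522859e-04,
        6.76894080e+01, -1.02280564e+01]), 'qvel': array([ 0.01449765,  0.05753628, -0.03810938,  0.01961322, -0.0274493 ,
        0.03152783]), 'tau': array([ 1.23270063e-03, -4.40031374e+01, -1.76589650e+01,  6.32695528e-02,
        5.81154681e-02, -1.74234256e-04]), 'position': array([ 0.21646607, -0.58557609,  0.24656151]), 'tcp_rot': array([[ 9.38043059e-01,  3.46518490e-01, -3.94444870e-04],
       [ 3.46518504e-01, -9.38040625e-01,  2.17072458e-03],
       [ 3.82190891e-04, -2.17291557e-03, -9.99997566e-01]]), 'force': array([ 0.34399775, -0.18661037, -0.28382018]), 'moment': array([0.01471204, 0.00615355, 0.02308616]), 'grasp_force': 0.0, 'opening': 0.9985022429324749}
scene [1.52457927 0.0027575  0.79472947] [-0.8004808   0.01147235 -0.59924858]
mirror_center 0.59 [421. 275.] [0.7828 0.2243 0.026 ]
mirror_center 0.57 [398. 233.] [0.6404 0.1933 0.026 ]
cell 0.86 [257. 235.] [ 0.6082 -0.1563  0.    ]
cell 0.76 [335. 214.] [0.5274 0.0436 0.    ]
cell 0.59 [233. 179.] [ 
[... 1228 characters left out ...]
1 0.016  0.054 ]
clamp_tab 0.53 [400. 223.] [ 0.5231 -0.1635  0.054 ]
plunger_tip 0.55 [400. 211.] [ 0.5537 -0.1675  0.034 ]
plunger_tip 0.43 [324. 252.] [0.4528 0.0155 0.034 ]
plunger_tip 0.42 [432. 312.] [ 0.3186 -0.2397  0.034 ]
post_left 0.66 [433. 287.] [ 0.3736 -0.2529  0.    ]
post_left 0.62 [397. 191.] [ 0.6101 -0.1675  0.    ]
post_left 0.57 [314. 227.] [0.5133 0.04   0.    ]
pad_1 0.6 [385. 186.] [ 0.6192 -0.1352  0.008 ]
pad_1 0.6 [440. 285.] [ 0.3783 -0.2689  0.008 ]
pad_1 0.42 [422. 286.] [ 0.3763 -0.2236  0.008 ]
eyepiece_center 0.46 [336. 134.] [ 0.7449 -0.009   0.0275]
blower_center 0.96 [169. 175.] [0.6325 0.399  0.028 ]
screwdriver 0.88 [466. 198.] [ 0.5924 -0.3372  0.01  ]
```

View pics/top0.png

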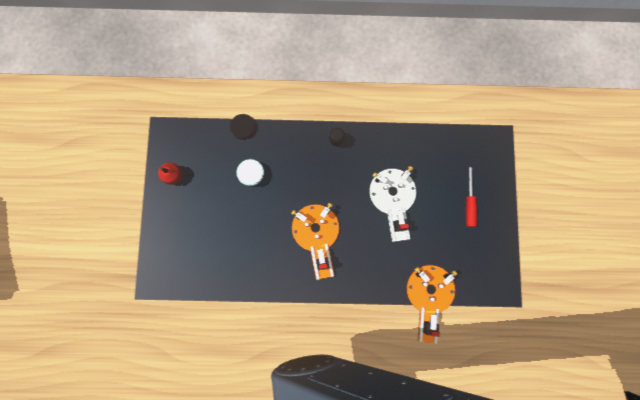

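View pics/scene0.png

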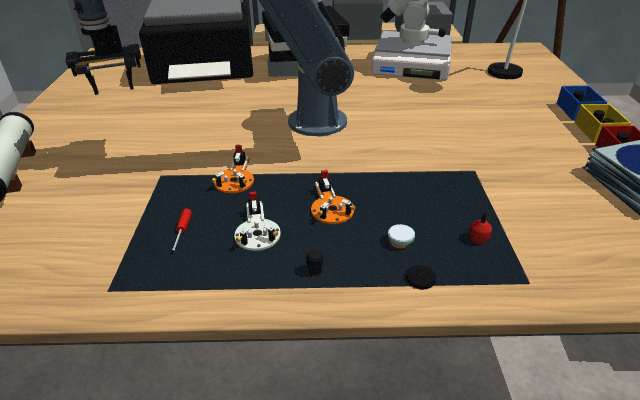

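The top picture shows the white cell at (392,190) with its tongue towards (400,235). The mirror on its puck is at (250,172), the black decoy at (243,126), and there are two orange decoy cells. The scene picture agrees. I'll move over the cell and turn the tool to match it.

```bash
python3 -m handwheel '[[0.04,0.045,0.01,0,0,-0.06],[0.08,0.09,0.02,0,0,-0.125],[0.1,0.12,0.03,0,0,-0.125],[0.14,0.15,0.03,0,0,-0.125],[0.17,0.18,0.03,0,0,-0.125],[0.19,0.215,0.03,0,0,-0.125],[0.19,0.215,0.03,0,0,-0.125],[0.19,0.215,0.03,0,0,-0.125]]' 1
python3 -m handwheel '[[0.18,0.215,0.03,0,0,0],[0.18,0.215,0.03,0,0,0],[0.18,0.215,0.03,0,0,0],[0.18,0.215,0.03,0,0,0],[0.18,0.215,0.03,0,0,0],[0.18,0.215,0.03,0,0,0],[0.18,0.215,0.03,0,0,0],[0.18,0.215,0.03,0,0,0]]'
python3 - <<'E'
from h import *
print(cams.calibration("wrist"))
st=bot.read_state();C=cal("wrist",st);im,d=cams.capture("wrist");cv2.imwrite("pics/w0.png",im);np.save("pics/w0d.npy",d)
print(st["position"],st["force"],st["joint_positions"].round(1))
for q,z in [("cell",0),("clamp_tab",.054),("plunger_tip",.034),("post_left",0),("pad_1",.008),("landing",.034)]:
    for r in models.tip_of(q,"wrist")[:3]: print(q,r["conf"],np.round(r["position"]),at_z(C,r["position"],z).round(4))
E
```

```text
time_s: 1.67
position: [0.4099, -0.3649, 0.2778]
tcp_rot: [[0.994, 0.11, 0.002], [0.11, -0.994, 0.004], [0.002, -0.004, -1.0]]
force: [-0.4, 0.1, -0.8]
opening: 1.002
grasp_force: 0.0
time_s: 2.33
position: [0.5903, -0.1519, 0.3085]
tcp_rot: [[0.994, 0.11, 0.005], [0.11, -0.994, 0.001], [0.005, -0.001, -1.0]]
force: [-0.3, -0.1, -0.4]
opening: 0.997
grasp_force: 0.0
{'mtx': array([[315.21671087,   0.        , 315.75689017],
       [  0.        , 315.21671087, 199.58240504],
       [  0.        ,   0.        ,   1.        ]]), 'tool_from_camera': array([[-3.29324432e-04, -9.64430820e-01, -2.64335176e-01,
         7.29236434e-02],
       [ 9.99999773e-01, -4.73040726e-04,  4.80037124e-04,
        -3.55652413e-04],
       [-5.88003901e-04, -2.64334958e-01,  9.64430757e-01,
        -1.36678779e-01],
       [ 0.00000000e+00,  0.00000000e+00,  0.00000000e+00,
         1.00000000e+00]])}
[ 0.59026532 -0.15187642  0.30849191] [-0.32042659 -0.06521316 -0.42833425] [-25.   25.4  80.4   0.2  74.   58.7]
cell 0.77 [182. 206.] [0.512  0.0374 0.    ]
cell 0.63 [316. 154.] [ 0.6091 -0.1504  0.    ]
cell 0.56 [358. 305.] [ 0.3754 -0.243   0.    ]
clamp_tab 0.71 [325. 230.] [ 0.5179 -0.1715  0.054 ]
plunger_tip 0.49 [321. 200.] [ 0.5516 -0.1634  0.034 ]
plunger_tip 0.48 [183. 250.] [0.4574 0.0232 0.034 ]
post_left 0.75 [363. 308.] [ 0.3712 -0.2518  0.    ]
pad_1 0.65 [372. 307.] [ 0.3806 -0.2646  0.008 ]
pad_1 0.61 [334. 140.] [ 0.6311 -0.1726  0.008 ]
pad_1 0.61 [195. 196.] [0.5313 0.0159 0.008 ]
landing 0.89 [359. 329.] [ 0.3573 -0.2437  0.034 ]
landing 0.79 [175. 218.] [0.505  0.0334 0.034 ]
landing 0.72 [320. 156.] [ 0.6106 -0.1549  0.034 ]
```

```bash
python3 -m handwheel '[[0.01,0,-0.04,0,0,0],[0.01,0,-0.08,0,0,0],[0.01,0,-0.12,0,0,0],[0.01,0,-0.12,0,0,0],[0.01,0,-0.12,0,0,0],[0.01,0,-0.12,0,0,0],[0.01,0,-0.12,0,0,0],[0.01,0,-0.12,0,0,0]]'
python3 - <<'E'
from h import *
st=bot.read_state();C=cal("wrist",st);im,d=cams.capture("wrist");cv2.imwrite("pics/w1.png",im);np.save("pics/w1d.npy",d)
import pickle;pickle.dump(C,open("pics/w1C.pkl","wb"))
for q,z in [("cell",0),("clamp_tab",.054),("plunger_tip",.034),("post_left",0),("pad_1",.008),("landing",.034)]:
    for r in models.tip_of(q,"wrist")[:3]: print(q,r["conf"],np.round(r["position"]),at_z(C,r["position"],z).round(4))
E
```

```text
time_s: 3.35
position: [0.5982, -0.1572, 0.1907]
tcp_rot: [[0.995, 0.103, 0.005], [0.103, -0.995, -0.002], [0.005, 0.003, -1.0]]
force: [0.2, 0.7, 0.7]
opening: 1.001
grasp_force: 0.0
cell 0.73 [133. 240.] [0.5154 0.0385 0.    ]
clamp_tab 0.69 [492. 202.] [ 0.6108 -0.3159  0.054 ]
plunger_tip 0.68 [317. 239.] [ 0.5514 -0.1638  0.034 ]
plunger_tip 0.37 [162.  14.] [ 0.7374 -0.0144  0.034 ]
pad_1 0.6 [335. 165.] [ 0.6231 -0.1744  0.008 ]
pad_1 0.52 [315. 199.] [ 0.5851 -0.1579  0.008 ]
pad_1 0.49 [146. 228.] [0.5344 0.0191 0.008 ]
landing 0.77 [316. 197.] [ 0.5941 -0.1576  0.034 ]
```

View pics/w1.png

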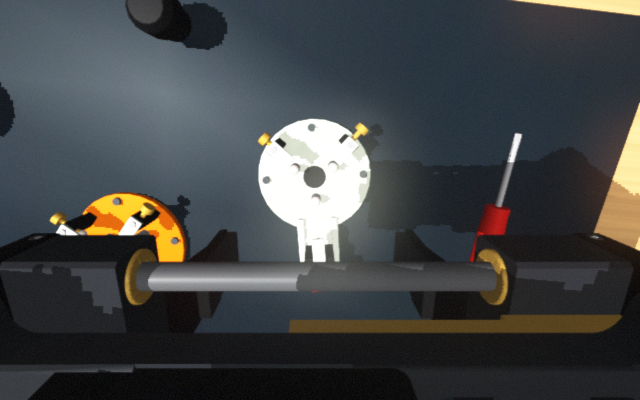

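The cell plate is centred near (314,175), radius 55 px, with the hole at (315,177). The pads are at (316,198), (296,168) and (333,165), and the clamp points straight down the picture. I'll fit the plate.

```bash
cat > fit.py <<'E'
from h import *
import pickle,sys
from scipy.optimize import least_squares
def fit_plate(im,C,z=.008,R=.058,guess=(.612,-.156)):
    hsv=cv2.cvtColor(im,cv2.COLOR_BGR2HSV)
    m=((hsv[...,2]>150)&(hsv[...,1]<60)).astype(np.uint8)
    pts=[]
    g=np.array(guess)
    for a in np.radians(np.arange(0,360,2)):
        if abs((np.degrees(a)-186+180)%360-180)<32: continue
        if min(abs((np.degrees(a)-51+180)%360-180),abs((np.degrees(a)+39+180)%360-180))<16: continue
        rs=np.arange(.048,.072,.0002)
        v=[]
        for r in rs:
            p=proj(C,[g[0]+r*np.cos(a),g[1]+r*np.sin(a),z])
            v.append(cv2.getRectSubPix(cv2.cvtColor(im,cv2.COLOR_BGR2GRAY),(1,1),(float(p[0]),float(p[1])))[0,0])
        v=cv2.GaussianBlur(np.array(v,np.float32)[None],(1,1),0)[0]
        dv=v[:-6].astype(float)-v[6:]
        k=dv.argmax()
        if dv[k]>40: pts.append(g+ (rs[k]+.0006)*np.array([np.cos(a),np.sin(a)]))
    pts=np.array(pts)
    f=lambda x:np.hypot(*(pts-x[:2]).T)-x[2]
    s=least_squares(f,[*g,R],loss="soft_l1",f_scale=.0007)
    return s.x,len(pts),np.abs(s.fun).mean()
def blob(im,C,z,guess,rad,dark):
    c=proj(C,[*guess,z]);r=rad
    x0,y0=np.round(c-r).astype(int);s=im[y0:y0+2*r+1,x0:x0+2*r+1].max(2)
    m=(s<110) if dark else (s>225)
    ys,xs=np.nonzero(m);return at_z(C,(x0+xs.mean(),y0+ys.mean()),z),m.sum()
E
python3 - <<'E'
from fit import *
im=cv2.imread("pics/w1.png");C=pickle.load(open("pics/w1C.pkl","rb"))
print(fit_plate(im,C,guess=(.61,-.157)))
print(blob(im,C,.008,at_z(C,(315,177),.008)[:2],14,True))
d=np.load("pics/w1d.npy");
for p in [(315,198),(296,168),(333,165)]: print(at_z(C,p,.028))
for p in [(280,200),(350,160)]:
    K,R,o=C;print(p,(o+R@np.linalg.solve(K,[*p,1.])*d[p[1],p[0]]).round(4))
# tongue rails
print(at_z(C,(302,255),.008),at_z(C,(338,255),.008))
cv2.imwrite("pics/w1z.png",cv2.resize(im[100:280,220:420],None,fx=4,fy=4,interpolation=cv2.INTER_CUBIC)[:600])
E
```

```text
(array([ 0.60904298, -0.15449408,  0.05770084]), 117, np.float64(0.00022931574382802387))
(array([ 0.61082232, -0.15312373,  0.008     ]), np.int64(231))
[ 0.59148159 -0.15743662  0.028     ]
[ 0.61920331 -0.13627609  0.028     ]
[ 0.6257086  -0.17122481  0.028     ]
(280, 200) [ 0.5799 -0.1215  0.0066]
(350, 160) [ 0.6296 -0.1893  0.0081]
[ 0.52016698 -0.15039609  0.008     ] [ 0.52418642 -0.18988013  0.008     ]
```

View pics/w1z.png

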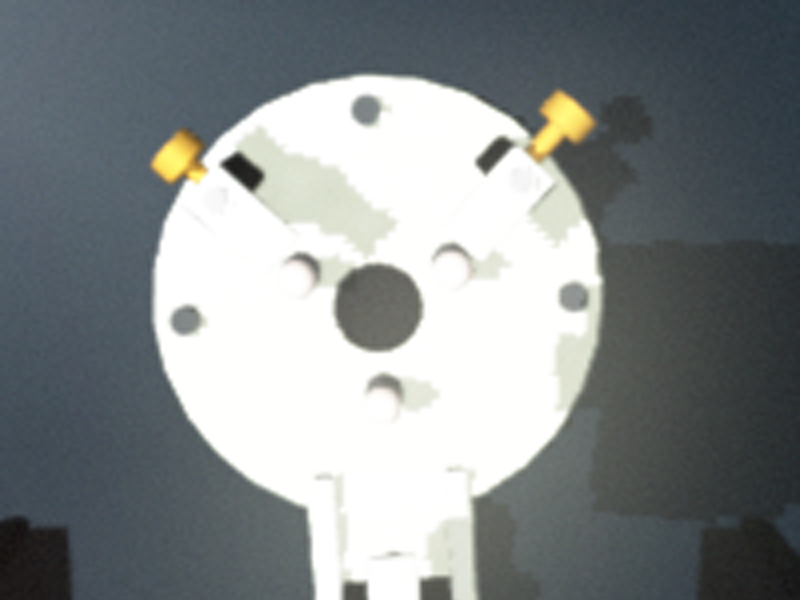

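```bash
python3 -m handwheel '[[0.03,0.32,0.01,0,0,0],[0.03,0.32,0.01,0,0,0],[0.03,0.32,0.01,0,0,0],[0.03,0.32,0.01,0,0,0],[0.03,0.32,0.01,0,0,0],[0.03,0.32,0.01,0,0,0],[0.03,0.32,0.01,0,0,0],[0.03,0.32,0.01,0,0,0]]'
python3 -m handwheel '[[0.004,0.036,0,0,0,0],[0.004,0.036,0,0,0,0],[0.004,0.036,0,0,0,0],[0.004,0.036,0,0,0,0],[0.004,0.036,0,0,0,0],[0.004,0.036,0,0,0,0],[0.004,0.036,0,0,0,0],[0.004,0.036,0,0,0,0]]'
python3 - <<'E'
from fit import *
C=pickle.load(open("pics/w1C.pkl","rb"))
px=lambda u,v:(220+u/4-.375,100+v/4-.375)
D=[at_z(C,px(*p),.008)[:2] for p in [(366,110),(186,320),(573,297)]]
P=[at_z(C,px(*p),.027)[:2] for p in [(384,400),(300,275),(452,265)]]
print("dark",np.round(D,4),"hole",at_z(C,px(378,308),.008)[:2]); print("pads",np.round(P,4),np.mean(P,0))
v=D[1]-D[2];print("yaw dark",np.degrees(np.arctan2(v[1],v[0]))-90,np.hypot(*v), "mid",(D[1]+D[2])/2)
v=P[1]-P[2];print("yaw pads",np.degrees(np.arctan2(v[1],v[0]))-90,np.hypot(*v))
v=(P[1]+P[2])/2-P[0];print("yaw pads",np.degrees(np.arctan2(v[1],v[0])),np.hypot(*v))
st=bot.read_state();C=cal("wrist",st);im,d=cams.capture("wrist");cv2.imwrite("pics/m0.png",im)
pickle.dump(C,open("pics/m0C.pkl","wb"));print(st["position"],st["tcp_rot"].round(4).tolist())
for r in models.tip_of("mirror_center","wrist")[:2]: print(r,at_z(C,r["position"],.026))
E
```

```text
time_s: 4.37
position: [0.6263, 0.1675, 0.1977]
tcp_rot: [[0.994, 0.106, 0.0], [0.106, -0.994, 0.001], [0.0, -0.001, -1.0]]
force: [0.0, -1.0, 0.6]
opening: 0.999
grasp_force: 0.0
time_s: 5.03
position: [0.6307, 0.1986, 0.1976]
tcp_rot: [[0.995, 0.102, -0.0], [0.102, -0.995, -0.0], [-0.0, -0.0, -1.0]]
force: [0.5, -0.3, -0.5]
opening: 0.999
grasp_force: 0.0
dark [[ 0.658  -0.1468]
 [ 0.6006 -0.1058]
 [ 0.6168 -0.2044]] hole [ 0.60880436 -0.1547746 ]
pads [[ 0.5896 -0.1582]
 [ 0.6185 -0.1349]
 [ 0.6247 -0.171 ]] [ 0.61095085 -0.1547461 ]
yaw dark 9.323828558817809 0.09985619492489492 mid [ 0.60869889 -0.15508161]
yaw pads 9.668215543510797 0.03660988842664607
yaw pads 9.330549982563324 0.0324076302348591
[0.63071047 0.19857274 0.19759476] [[0.9948, 0.1019, -0.0001], [0.1019, -0.9948, -0.0], [-0.0001, -0.0, -1.0]]
{'position': [313.8, 172.5], 'conf': 0.65} [0.64663558 0.20235356 0.026     ]
{'position': [298.7, 38.1], 'conf': 0.62} [0.7657243  0.22780771 0.026     ]
```

View pics/m0.png

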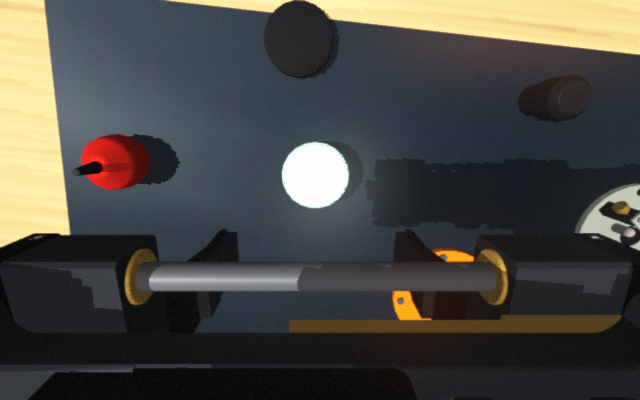

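The mirror disc is centred at about (315,175), radius 33 px, with the black decoy at (300,38). I'll fit the disc.

```bash
python3 - <<'E'
from fit import *
im=cv2.imread("pics/m0.png");C=pickle.load(open("pics/m0C.pkl","rb"))
m=(im.min(2)>140).astype(np.uint8);n,l,s,c=cv2.connectedComponentsWithStats(m);k=l[175,315]
print(s[k],c[k]);print(at_z(C,c[k],.032),at_z(C,c[k],.029))
ct=max(cv2.findContours((l==k).astype(np.uint8),0,1)[0],key=cv2.contourArea)
e=cv2.fitEllipse(ct);print(e,at_z(C,e[0],.032),at_z(C,(e[0][0]+e[1][0]/2,e[0][1]),.032)-at_z(C,e[0],.032))
E
```

```text
[ 282  142   67   66 3465] [314.8023088  174.71053391]
[0.64566765 0.20124334 0.032     ] [0.64509626 0.20119252 0.029     ]
((314.8129577636719, 174.7075653076172), (64.98033142089844, 66.0908432006836), 94.77919006347656) [0.64567162 0.20123332 0.032     ] [ 0.00320842 -0.03145988  0.        ]
```

```bash
python3 -m handwheel '[[0.0148,0.0026,-0.03,0,0,0.031],[0.0148,0.0026,-0.065,0,0,0.031],[0.0148,0.0026,-0.1,0,0,0.031],[0.0148,0.0026,-0.125,0,0,0.031],[0.0148,0.0026,-0.145,0,0,0.031],[0.0148,0.0026,-0.158,0,0,0.031],[0.0148,0.0026,-0.1665,0,0,0.031],[0.0148,0.0026,-0.1665,0,0,0.031]]' 1
python3 - <<'E'
from h import *
im,d=cams.capture("wrist");cv2.imwrite("pics/g0.png",im);st=bot.read_state();print(st["position"],st["force"],st["tcp_rot"].round(4).tolist())
E
```

```text
time_s: 5.8
position: [0.6445, 0.202, 0.0294]
tcp_rot: [[0.986, 0.165, -0.003], [0.165, -0.986, -0.0], [-0.003, -0.0, -1.0]]
force: [-1.0, -0.0, -0.4]
opening: 1.001
grasp_force: 0.0
[0.64538308 0.20225493 0.03081298] [-0.07780759  0.13153363  0.10866862] [[0.9863, 0.1649, -0.0005], [0.1649, -0.9863, -0.0001], [-0.0005, -0.0, -1.0]]
```

View pics/g0.png

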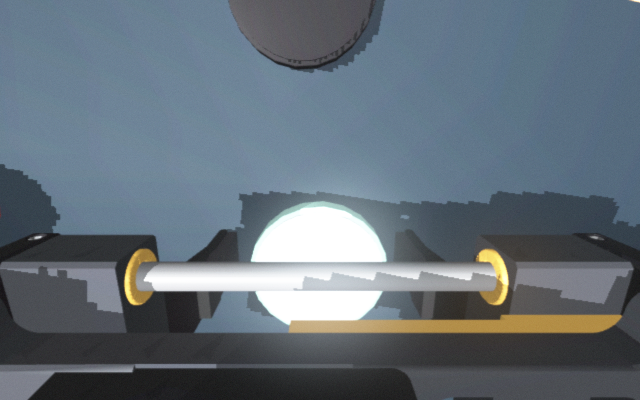

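The mirror sits evenly between the fingers, spanning columns 252–386. I'll close on it.

```bash
python3 -m handwheel '[[0,0,0,0,0,0],[0,0,0,0,0,0],[0,0,0,0,0,0],[0,0,0,0,0,0],[0,0,0,0,0,0],[0,0,0,0,0,0],[0,0,0,0,0,0],[0,0,0,0,0,0]]' -1
```

```text
time_s: 6.52
position: [0.646, 0.2024, 0.0322]
tcp_rot: [[0.986, 0.165, 0.002], [0.165, -0.986, 0.0], [0.002, 0.0, -1.0]]
force: [-1.8, -0.8, 5.4]
opening: 0.747
grasp_force: 30.0
```

```bash
python3 -m handwheel '[[0,0,0.01,0,0,0],[0,0,0.03,0,0,0],[0,0,0.065,0,0,0],[0,-0.02,0.1,0,0,0],[-0.01,-0.055,0.12,0,0,0],[-0.02,-0.095,0.13,0,0,0],[-0.02,-0.13,0.14,0,0,0],[-0.025,-0.165,0.14,0,0,0]]'
python3 -m handwheel '[[-0.005,-0.035,0,0,0,0],[-0.01,-0.07,0,0,0,0],[-0.015,-0.11,0,0,0,0],[-0.02,-0.15,0,0,0,0],[-0.022,-0.18,0,0,0,0],[-0.022,-0.193,0,0,0,0],[-0.022,-0.193,0,0,0,0],[-0.022,-0.193,0,0,0,0]]'
python3 -m handwheel '[[0,0,0,0,0,0],[0,0,0,0,0,0],[0,0,0,0,0,0],[0,0,0,0,0,0],[0,0,0,0,0,0],[0,0,0,0,0,0],[0,0,0,0,0,0],[0,0,0,0,0,0]]'
python3 - <<'E'
from fit import *
for i in range(3):
    st=bot.read_state();C=cal("wrist",st);im,d=cams.capture("wrist")
    print(st["position"],st["tcp_rot"][:,2].round(4),fit_plate(im,C,guess=(.609,-.155)))
cv2.imwrite("pics/c1.png",im);pickle.dump(C,open("pics/c1C.pkl","wb"))
print(st["force"],st["opening"],st["tcp_rot"][:,0])
cv2.imwrite("pics/c1z.png",cv2.resize(im[100:300,215:425],None,fx=3,fy=3,interpolation=cv2.INTER_CUBIC)[:600])
E
```

```text
time_s: 7.18
position: [0.6215, 0.0359, 0.1739]
tcp_rot: [[0.986, 0.166, 0.005], [0.166, -0.986, -0.001], [0.005, 0.002, -1.0]]
force: [0.5, -0.6, -1.5]
opening: 0.747
grasp_force: 30.0
time_s: 7.85
position: [0.598, -0.1554, 0.1709]
tcp_rot: [[0.987, 0.163, -0.001], [0.163, -0.987, 0.001], [-0.0, -0.001, -1.0]]
force: [-0.0, 0.8, -1.0]
opening: 0.743
grasp_force: 30.0
time_s: 8.52
position: [0.5984, -0.1555, 0.1711]
tcp_rot: [[0.986, 0.165, 0.0], [0.165, -0.986, -0.0], [0.0, 0.0, -1.0]]
force: [0.3, 0.2, -0.4]
opening: 0.745
grasp_force: 30.0
[ 0.59839582 -0.15554337  0.17106862] [ 0. -0. -1.] (array([ 0.60918396, -0.15439521,  0.05768324]), 101, np.float64(0.00025666855404245773))
[ 0.59837028 -0.15562852  0.17105504] [ 0.  0. -1.] (array([ 0.60918895, -0.15436594,  0.05769376]), 101, np.float64(0.0002372316316884706))
[ 0.5983539  -0.15570475  0.17106478] [ 0. -0. -1.] (array([ 0.60917747, -0.15438096,  0.05768903]), 101, np.float64(0.00021942311164416573))
[ 0.35172321 -0.38369036 -1.55525133] 0.7469722922589 [9.86296608e-01 1.64981823e-01 3.71624988e-06]
```

View pics/c1z.png

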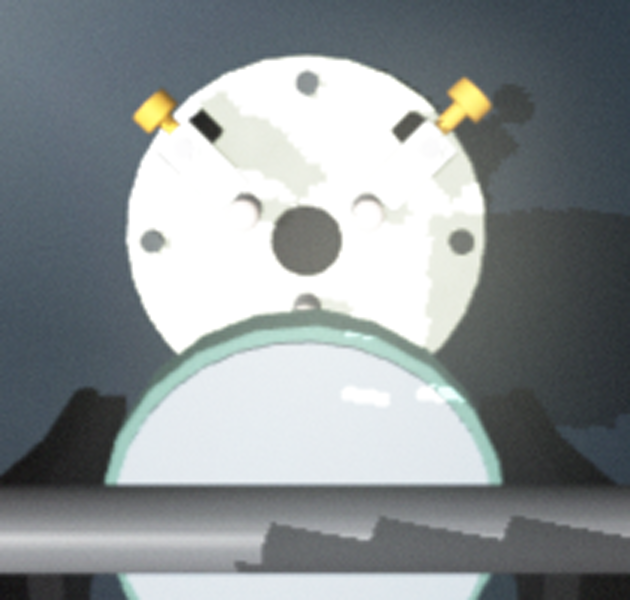

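The plate fit repeats to 0.02 mm: the cell is at (0.6092,−0.1544), and the tool yaw matches it because the screw holes are level. The mirror (centre column about 316) sits about 1 mm left of the hole (column 317), so I'll correct that as I descend.

```bash
python3 -m handwheel '[[0,-0.001,-0.03,0,0,0],[0,-0.001,-0.06,0,0,0],[0,-0.001,-0.085,0,0,0],[0,-0.001,-0.1,0,0,0],[0,-0.001,-0.11,0,0,0],[0,-0.001,-0.115,0,0,0],[0,-0.001,-0.12,0,0,0],[0,-0.001,-0.12,0,0,0]]'
python3 -m handwheel '[[0,0,-0.002,0,0,0],[0,0,-0.004,0,0,0],[0,0,-0.006,0,0,0],[0,0,-0.008,0,0,0],[0,0,-0.009,0,0,0],[0,0,-0.01,0,0,0],[0,0,-0.0105,0,0,0],[0,0,-0.0105,0,0,0]]'
python3 -m handwheel '[[0,0,-0.0003,0,0,0],[0,0,-0.0006,0,0,0],[0,0,-0.0009,0,0,0],[0,0,-0.0011,0,0,0],[0,0,-0.0011,0,0,0],[0,0,-0.0011,0,0,0],[0,0,-0.0011,0,0,0],[0,0,-0.0011,0,0,0]]'
python3 - <<'E'
from h import *
F=[]
for i in range(4):
    im,d=cams.capture("wrist");st=bot.read_state();F.append(np.r_[st["position"],st["force"]])
print(np.mean(F,0).round(4));cv2.imwrite("pics/p0.png",im)
E
```

```text
time_s: 9.33
position: [0.5986, -0.1568, 0.0509]
tcp_rot: [[0.986, 0.165, 0.0], [0.165, -0.986, -0.0], [0.0, 0.0, -1.0]]
force: [-0.0, -0.1, -0.7]
opening: 0.745
grasp_force: 30.0
time_s: 10.0
position: [0.5983, -0.1566, 0.0405]
tcp_rot: [[0.986, 0.165, -0.0], [0.165, -0.986, 0.0], [-0.0, -0.0, -1.0]]
force: [0.7, 0.3, -1.8]
opening: 0.748
grasp_force: 30.0
time_s: 10.67
position: [0.5986, -0.1568, 0.0398]
tcp_rot: [[0.986, 0.165, 0.001], [0.165, -0.986, -0.0], [0.001, 0.0, -1.0]]
force: [-0.7, 0.1, 4.9]
opening: 0.742
grasp_force: 30.0
[ 0.5986 -0.1568  0.0398 -0.8759  0.3739  5.0914]
```

Contact at the expected height, with about 6 N on it. I'll ease up a touch and then release.

```bash
python3 -m handwheel '[[0,0,0.0003,0,0,0],[0,0,0.0004,0,0,0],[0,0,0.0004,0,0,0],[0,0,0.0004,0,0,0],[0,0,0.0004,0,0,0],[0,0,0.0004,0,0,0],[0,0,0.0004,0,0,0],[0,0,0.0004,0,0,0]]'
python3 -m handwheel '[[0,0,0,0,0,0],[0,0,0,0,0,0],[0,0,0,0,0,0],[0,0,0,0,0,0],[0,0,0,0,0,0],[0,0,0,0,0,0],[0,0,0,0,0,0],[0,0,0,0,0,0]]' 0.78
python3 -m handwheel '[[0,0,0.005,0,0,0],[0,0,0.02,0,0,0],[0,0,0.045,0,0,0],[0,0,0.075,0,0,0],[-0.01,0,0.11,0,0,0],[-0.02,0,0.13,0,0,0],[-0.02,0,0.13,0,0,0],[-0.02,0,0.13,0,0,0]]'
python3 - <<'E'
from fit import *
cams.capture("wrist")
st=bot.read_state();C=cal("wrist",st);im,d=cams.capture("wrist");print(st["position"])
cv2.imwrite("pics/p1.png",im);pickle.dump(C,open("pics/p1C.pkl","wb"))
for q,z in [("mirror_center",.034),("clamp_tab",.054)]:
    for r in models.tip_of(q,"wrist")[:2]: print(q,r["conf"],r["position"],at_z(C,r["position"],z).round(4))
cv2.imwrite("pics/p1z.png",cv2.resize(im[60:320,200:440],None,fx=2.3,fy=2.3,interpolation=cv2.INTER_CUBIC)[:600])
E
```

```text
time_s: 11.53
position: [0.5985, -0.1568, 0.0399]
tcp_rot: [[0.986, 0.165, 0.0], [0.165, -0.986, -0.0], [0.0, 0.0, -1.0]]
force: [0.5, -0.1, 2.9]
opening: 0.742
grasp_force: 30.0
time_s: 12.2
position: [0.5983, -0.1566, 0.0398]
tcp_rot: [[0.986, 0.165, -0.0], [0.165, -0.986, 0.0], [-0.0, -0.0, -1.0]]
force: [1.0, 0.3, 0.4]
opening: 0.891
grasp_force: 0.0
time_s: 12.87
position: [0.5788, -0.1569, 0.1717]
tcp_rot: [[0.986, 0.165, 0.003], [0.165, -0.986, -0.001], [0.003, 0.002, -1.0]]
force: [-0.5, 0.6, -0.2]
opening: 0.892
grasp_force: 0.0
[ 0.57830249 -0.15662006  0.17022713]
mirror_center 0.7 [320.1, 177.8] [ 0.5968 -0.1573  0.034 ]
clamp_tab 0.62 [315.0, 273.0] [ 0.5151 -0.1663  0.054 ]
```

View pics/p1z.png

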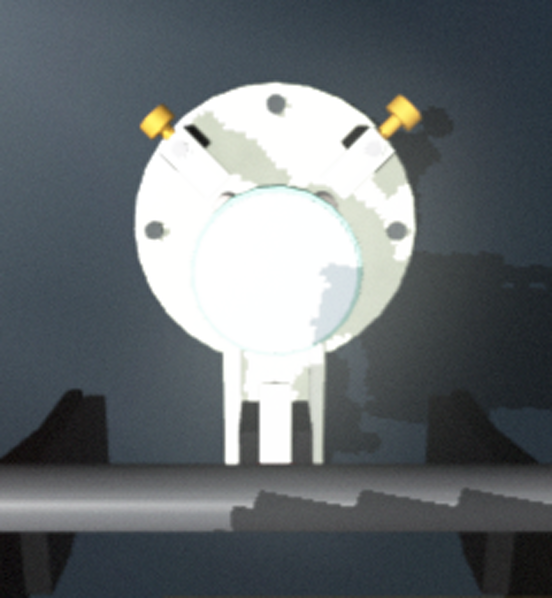

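The mirror rests on the pads, centred near (320,178) in the full picture, and its front edge is short of both clips. Next I'll take closed fingers behind the red tab.

```bash
python3 -m handwheel '[[-0.03,-0.006,0,0,0,0],[-0.06,-0.012,0,0,0,0],[-0.0875,-0.0176,0,0,0,0],[-0.0875,-0.0176,-0.02,0,0,0],[-0.0875,-0.0176,-0.04,0,0,0],[-0.0875,-0.0176,-0.05,0,0,0],[-0.0875,-0.0176,-0.05,0,0,0],[-0.0875,-0.0176,-0.05,0,0,0]]' -1
python3 - <<'E'
from h import *
cams.capture("wrist")
st=bot.read_state();C=cal("wrist",st);im,d=cams.capture("wrist");print(st["position"],st["opening"])
cv2.imwrite("pics/t0.png",im)
s=cams.capture("scene")[0];cv2.imwrite("pics/t0s.png",s)
cv2.imwrite("pics/t0j.png",np.vstack([im[100:400],cv2.resize(s[130:280,160:480],(640,300),interpolation=cv2.INTER_CUBIC)]))
e=np.array([.986,.165]);print((st["position"][:2]-[.6092,-.1544])@e,(st["position"][:2]-[.6092,-.1544])@[-.165,.986])
E
```

```text
time_s: 13.73
position: [0.4907, -0.174, 0.1188]
tcp_rot: [[0.986, 0.165, -0.002], [0.165, -0.986, 0.001], [-0.002, -0.002, -1.0]]
force: [0.3, 0.2, 0.7]
opening: 0.374
grasp_force: 0.0
[ 0.49128333 -0.17424988  0.11954858] 0.32160481204577485
-0.1195410657941831 -0.00011572673635463555
```

View pics/t0j.png

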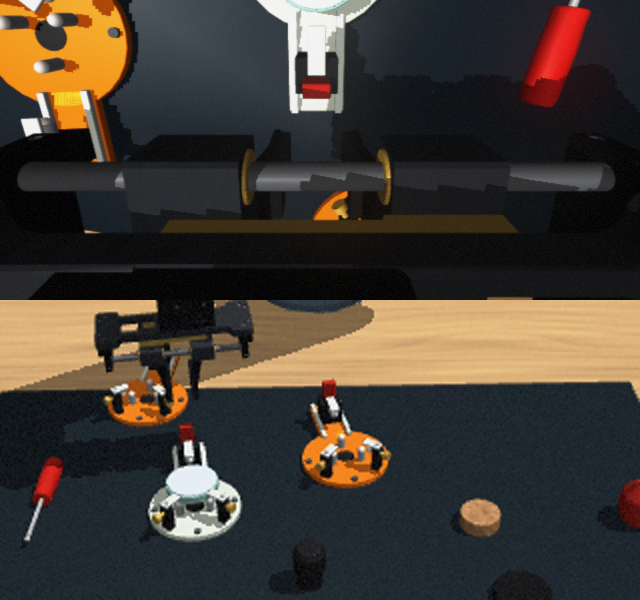

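The red tab is at (316,190), in line with the fingers. The fingers are still closing, and there's clear space behind the tab. I'll descend and approach.

```bash
python3 -m handwheel '[[0,0,0,0,0,0],[0,0,0,0,0,0],[0,0,0,0,0,0],[0,0,-0.015,0,0,0],[0,0,-0.03,0,0,0],[0,0,-0.04,0,0,0],[0,0,-0.0455,0,0,0],[0,0,-0.0455,0,0,0]]'
python3 -m handwheel '[[0.0015,0.00025,0,0,0,0],[0.003,0.0005,0,0,0,0],[0.0045,0.00075,0,0,0,0],[0.006,0.001,0,0,0,0],[0.007,0.0012,0,0,0,0],[0.008,0.0013,0,0,0,0],[0.008,0.0013,0,0,0,0],[0.008,0.0013,0,0,0,0]]'
cat > s.py <<'E'
from h import *
F=[]
for i in range(4):
    st=bot.read_state();F.append(np.r_[st["position"],st["force"]]);cams.capture("top")
F=np.mean(F,0);e=np.array([.986,.165]);print("xc %.5f yc %.5f Fx %.2f"%((F[:2]-[.6092,-.1544])@e,(F[:2]-[.6092,-.1544])@[-.165,.986],F[3:5]@e),F[2],F[3:].round(2))
E
python3 s.py
```

```text
time_s: 14.55
position: [0.4902, -0.1739, 0.0733]
tcp_rot: [[0.986, 0.165, -0.002], [0.165, -0.986, 0.001], [-0.002, -0.002, -1.0]]
force: [0.1, -1.5, 0.2]
opening: 0.007
grasp_force: 0.0
time_s: 15.22
position: [0.4989, -0.1729, 0.0744]
tcp_rot: [[0.986, 0.165, 0.0], [0.165, -0.986, -0.0], [0.0, 0.0, -1.0]]
force: [0.4, -0.7, 0.8]
opening: 0.008
grasp_force: 0.0
xc -0.11190 yc -0.00004 Fx -0.07 0.0743641669639669 [-0.03 -0.27  0.79]
```

```bash
python3 -m handwheel '[[0.001,0.00017,0,0,0,0],[0.002,0.00033,0,0,0,0],[0.003,0.0005,0,0,0,0],[0.004,0.00067,0,0,0,0],[0.005,0.00083,0,0,0,0],[0.006,0.001,0,0,0,0],[0.007,0.00117,0,0,0,0],[0.008,0.00133,0,0,0,0]]'
python3 s.py
python3 -m handwheel '[[0.001,0.00017,0,0,0,0],[0.002,0.00033,0,0,0,0],[0.003,0.0005,0,0,0,0],[0.004,0.00067,0,0,0,0],[0.005,0.00083,0,0,0,0],[0.006,0.001,0,0,0,0],[0.006,0.001,0,0,0,0],[0.006,0.001,0,0,0,0]]'
python3 s.py
```

```text
time_s: 16.08
position: [0.5037, -0.1719, 0.0742]
tcp_rot: [[0.986, 0.167, -0.007], [0.167, -0.986, 0.001], [-0.007, -0.002, -1.0]]
force: [-8.4, -5.4, 4.4]
opening: 0.003
grasp_force: 4.6
xc -0.10675 yc 0.00018 Fx -8.89 0.07421818080900824 [-8.18 -5.01  4.57]
time_s: 16.95
position: [0.5098, -0.1708, 0.0742]
tcp_rot: [[0.986, 0.166, -0.007], [0.166, -0.986, 0.001], [-0.007, -0.002, -1.0]]
force: [-7.9, -4.5, 4.0]
opening: 0.005
grasp_force: 4.3
xc -0.10071 yc 0.00019 Fx -8.80 0.07420303780421063 [-8.23 -4.16  4.32]
```

```bash
python3 -m handwheel '[[0.001,0.00017,0,0,0,0],[0.002,0.00033,0,0,0,0],[0.003,0.0005,0,0,0,0],[0.004,0.00067,0,0,0,0],[0.005,0.00083,0,0,0,0],[0.006,0.001,0,0,0,0],[0.007,0.00117,0,0,0,0],[0.008,0.00133,0,0,0,0]]' >/dev/null
python3 s.py
python3 -m handwheel '[[0.0005,0.00008,0,0,0,0],[0.001,0.00017,0,0,0,0],[0.0015,0.00025,0,0,0,0],[0.002,0.00033,0,0,0,0],[0.0025,0.00042,0,0,0,0],[0.003,0.0005,0,0,0,0],[0.003,0.0005,0,0,0,0],[0.003,0.0005,0,0,0,0]]' >/dev/null
python3 s.py
python3 -m handwheel '[[0.0005,0.00008,0,0,0,0],[0.001,0.00017,0,0,0,0],[0.0015,0.00025,0,0,0,0],[0.002,0.00033,0,0,0,0],[0.002,0.00033,0,0,0,0],[0.002,0.00033,0,0,0,0],[0.002,0.00033,0,0,0,0],[0.002,0.00033,0,0,0,0]]' >/dev/null
python3 s.py
```

```text
xc -0.09281 yc 0.00020 Fx -9.07 0.07419851514066383 [-8.33 -5.19  4.12]
xc -0.08983 yc 0.00019 Fx -9.08 0.0742018791546012 [-8.4  -4.8   4.12]
xc -0.08789 yc 0.00019 Fx -9.67 0.07420181188598189 [-8.93 -5.24  4.7 ]
```

```bash
python3 -m handwheel '[[0.0003,0.00005,0,0,0,0],[0.0006,0.0001,0,0,0,0],[0.0009,0.00015,0,0,0,0],[0.0012,0.0002,0,0,0,0],[0.0012,0.0002,0,0,0,0],[0.0012,0.0002,0,0,0,0],[0.0012,0.0002,0,0,0,0],[0.0012,0.0002,0,0,0,0]]' >/dev/null
python3 s.py
python3 -m handwheel '[[0.0003,0.00005,0,0,0,0],[0.0006,0.0001,0,0,0,0],[0.0009,0.00015,0,0,0,0],[0.0012,0.0002,0,0,0,0],[0.0012,0.0002,0,0,0,0],[0.0012,0.0002,0,0,0,0],[0.0012,0.0002,0,0,0,0],[0.0012,0.0002,0,0,0,0]]' >/dev/null
python3 s.py
```

```text
xc -0.08673 yc 0.00019 Fx -9.17 0.07419995245010289 [-8.53 -4.61  4.53]
xc -0.08552 yc 0.00020 Fx -9.25 0.0741985836375463 [-8.57 -4.86  4.54]
```

```bash
python3 -m handwheel '[[0.0003,0.00005,0,0,0,0],[0.0006,0.0001,0,0,0,0],[0.0009,0.00015,0,0,0,0],[0.0012,0.0002,0,0,0,0],[0.0012,0.0002,0,0,0,0],[0.0012,0.0002,0,0,0,0],[0.0012,0.0002,0,0,0,0],[0.0012,0.0002,0,0,0,0]]' >/dev/null
python3 s.py
```

```text
xc -0.08465 yc 0.00020 Fx -9.82 0.0741970413693209 [-9.04 -5.54  4.9 ]
```

```bash
python3 -m handwheel '[[0.0002,0.00003,0,0,0,0],[0.0004,0.00007,0,0,0,0],[0.0006,0.0001,0,0,0,0],[0.0006,0.0001,0,0,0,0],[0.0006,0.0001,0,0,0,0],[0.0006,0.0001,0,0,0,0],[0.0006,0.0001,0,0,0,0],[0.0006,0.0001,0,0,0,0]]' >/dev/null
python3 s.py
```

```text
xc -0.08434 yc 0.00020 Fx -10.87 0.0742185659217979 [-9.99 -6.15  5.5 ]
```

```bash
python3 -m handwheel '[[0.0002,0.00003,0,0,0,0],[0.0004,0.00007,0,0,0,0],[0.0006,0.0001,0,0,0,0],[0.0008,0.00013,0,0,0,0],[0.0008,0.00013,0,0,0,0],[0.0008,0.00013,0,0,0,0],[0.0008,0.00013,0,0,0,0],[0.0008,0.00013,0,0,0,0]]' >/dev/null
python3 s.py; python3 s.py
```

```text
xc -0.08391 yc 0.00022 Fx -11.80 0.07420013313632773 [-10.9   -6.41   6.01]
xc -0.08390 yc 0.00021 Fx -11.66 0.07420296106043636 [-10.8   -6.16   6.  ]
```

```bash
python3 -m handwheel '[[0.0002,0.00003,0,0,0,0],[0.0004,0.00007,0,0,0,0],[0.0006,0.0001,0,0,0,0],[0.0006,0.0001,0,0,0,0],[0.0006,0.0001,0,0,0,0],[0.0006,0.0001,0,0,0,0],[0.0006,0.0001,0,0,0,0],[0.0006,0.0001,0,0,0,0]]' >/dev/null
python3 s.py; python3 s.py
```

```text
xc -0.08359 yc 0.00022 Fx -12.36 0.0741984358471934 [-11.45  -6.45   6.74]
xc -0.08360 yc 0.00022 Fx -12.82 0.07419300811688756 [-11.89  -6.61   6.35]
```

About 3.8 N above the free-sliding friction, which is half way in. I'll back straight off, raise, and check from above.

```bash
python3 -m handwheel '[[-0.002,-0.00033,0,0,0,0],[-0.004,-0.0007,0,0,0,0],[-0.007,-0.0012,0,0,0,0],[-0.012,-0.002,0,0,0,0],[-0.02,-0.0033,0,0,0,0],[-0.03,-0.005,0,0,0,0],[-0.03,-0.005,0.02,0,0,0],[-0.03,-0.005,0.06,0,0,0]]'
python3 -m handwheel '[[0,0,0.03,0,0,0],[0.03,0.005,0.04,0,0,0],[0.06,0.01,0.04,0,0,0],[0.075,0.012,0.04,0,0,0],[0.075,0.012,0.04,0,0,0],[0.075,0.012,0.04,0,0,0],[0.075,0.012,0.04,0,0,0],[0.075,0.012,0.04,0,0,0]]'
python3 - <<'E'
from fit import *
cams.capture("wrist")
st=bot.read_state();C=cal("wrist",st);im,d=cams.capture("wrist");print(st["position"],st["force"].round(1))
cv2.imwrite("pics/f0.png",im);pickle.dump(C,open("pics/f0C.pkl","wb"))
e=np.array([.986,.165]);f=np.array([-.165,.986]);o=np.array([.6092,-.1544])
for q,z in [("mirror_center",.034),("clamp_tab",.054),("plunger_tip",.034)]:
    for r in models.tip_of(q,"wrist")[:2]:
        p=at_z(C,r["position"],z)[:2]-o;print(q,r["conf"],np.round(r["position"]),(p@e).round(4),(p@f).round(4))
cv2.imwrite("pics/f0z.png",cv2.resize(im[80:280,200:440],None,fx=3,fy=3,interpolation=cv2.INTER_CUBIC))
E
```

```text
time_s: 26.02
position: [0.4972, -0.1708, 0.131]
tcp_rot: [[0.986, 0.164, -0.01], [0.164, -0.986, 0.006], [-0.009, -0.008, -1.0]]
force: [0.7, 0.1, 0.4]
opening: 0.005
grasp_force: 0.0
time_s: 26.68
position: [0.5746, -0.1604, 0.1737]
tcp_rot: [[0.986, 0.164, -0.003], [0.164, -0.986, 0.001], [-0.002, -0.002, -1.0]]
force: [0.0, -0.2, -0.0]
opening: 0.004
grasp_force: 0.0
[ 0.57486992 -0.16048708  0.17389228] [-0.2 -0.1  0.1]
mirror_center 0.95 [320. 158.] 0.0001 -0.0037
mirror_center 0.23 [313. 238.] -0.076 0.0024
clamp_tab 0.93 [105. 329.] -0.1598 0.2007
clamp_tab 0.92 [314. 242.] -0.0708 0.0012
plunger_tip 0.85 [112. 279.] -0.1179 0.1996
plunger_tip 0.72 [312. 194.] -0.0325 0.0033
```

View pics/f0z.png

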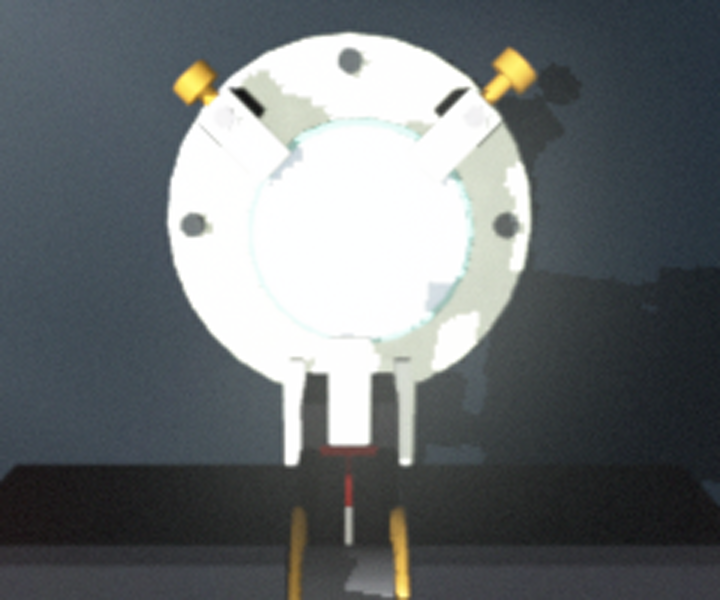

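The mirror sits under the clips, its centre about 3.7 mm to the right of the cell's axis. That implies screw settings of about 30.4 and 35.6 mm, both in range, and the steep force rise shows it bears on both. The clamp is in and the arm is clear.

```bash
python3 -c "
from rig import bot
print(bot.hand_in())"
```

```text
the job is handed in; nothing more can be done
None
```

I handed the job in at about 27 s. The mirror is on its pads, under the clips and, from the force rise and its final position, against both edge screws. By force the plunger is about half way in (roughly 3.8 N), and the arm is clear.

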